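# Line up the sample bottles by size beside the pump

### The arm

A 7-joint arm with a two-finger parallel gripper is mounted at the origin on the work surface. World frame = base frame: x ahead of the robot, y to its left, z up, the work surface at z = 0. Lengths are in m, angles in rad, forces in N, time in s.
With the tool pointing down it reaches from about 0.4 to 0.75 m from the base axis. Payload 19.5 kg.
Tool frame: the origin (TCP) lies where the fingers leave the gripper's body, on its centre line; the fingertips stand 73 mm ahead of it and the grasp point (between the pads) lies 54 mm ahead of it; z points along the fingers, y is the line along which they close (so a half turn about z gives the same grasp; the last joint's range is limited). The gripper opens to 85 mm and grips with 20 to 120 N. Pads are 22 mm wide; open, the fingers measure 114 mm over their backs; the gripper's body (76 mm by 85 mm) begins 54 mm behind the grasp point. The pads swing forward as they close: fully open they stand 13 mm farther back than shut.
Start: joints at [-1.17, 0.707, -0.028, 1.485, 0.022, 0.951, -0.075], TCP at [0.246, 0.52, 0.304] pointing down, gripper open.
Joint ranges: [-2.71, 2.71], [-0.32, 2.16], [-1.57, 1.52], [0, 2.45], [-1.46, 4.6], [0, 2.02], [-2.83, 2.83]. Speed limits (rad/s): [1.89, 1.89, 2.57, 2.57, 3.01, 3.01, 3.01].

### API

Orientations are given as a rotation vector (axis times angle).
In Python, from bench import monitor, imaging, ctrl gives the robot as it stands.
- The arm moves only by the shell command python3 -m crank 'ROWS'. ROWS is JSON, a list of rows, each a list of 7 numbers: the turn, a rotation vector about the world's x, y, z in rad, then the shift along the world's x, y, z in mm, then the opening, from 0 (shut) to 1 (fully open). A call has 1 to 10 rows; each row is the pose to reach, as a shift and turn from the pose commanded when the call began; what a row does not reach only later rows make up. A row lasts 1/12 s, in which the tool goes at most 41.7 mm and 7.16 degrees, less where a joint would pass 70% of its speed; a pose out of reach is approached as far as the arm can. A call with a gripper value outside its range is refused whole. The fingers move at their own pace and stop on an object; the grip force is fixed at half the most. Time passes only in rows, so rows that repeat a pose let the fingers close. It gives the time, the measured TCP pose, the force, the opening and the grip force at its end, in the units of the state.
- monitor.get_state(): the state, without advancing time (a new reading comes with each control period).
- imaging.grab_frame(name): name is "side" or "top"; returns the picture (480x640x3 uint8, red, green, blue); there is no depth.
- imaging.camera_model(name): a dict with "fovy" (degrees; the focal length in pixels is half the picture's height over the tangent of half this angle, whatever the lens; pixels are square), "cx", "cy" (the principal point, pixels), "T" (4x4, takes a point from camera to world coordinates). Camera axes: x right, y up, looking along -z (the intrinsics and any distortion apply to the point x, -y, -z); pixel columns grow to the right and rows downward; lengths in m; the calibration is good to about 2 mm. A picture is of the moment at which its call begins. camera_model takes no time and is no camera call.
- ctrl.finish_job(): hands the job in; it is judged then, once.
The state is a dict: "clock": time; "joint_pos": joint angles; "qd": joint speeds; "joint_torque": joint torques, N m; "ee_pos": TCP position; "eef_rot": TCP orientation; "contact_force": force on the tool from outside, world axes, zero at the start; "wrist_torque": the same for the moment, N m; "finger_gap": finger opening in m; "grip_force": force on a finger pad.
Only numpy, scipy, OpenCV 4.12 (cv2) and the standard library are available. Lean on these libraries where they do the work, as an engineer would, in place of code of your own. Each camera call takes 0.05 s, during which the arm holds its last target. There are 200 camera calls.

### The job

Line the four white sample bottles up on the four black discs of the sampling board in order of size: the largest on the disc nearest the pump, then smaller and smaller, the smallest on the disc farthest from the pump. Stand each one upright in the middle of its disc. Do not tip any bottle over, and leave the glass beaker where it is.

Things in the scene. Friction and masses are not known exactly. Their poses are not given: they have to be found in the camera images.
- bottle_1_mid (a point): Centre (half-way up) of the smallest of four loose white plastic sample bottles, round and closed with a blue screw cap: 58 mm tall with cap, body 34 mm in diameter over the lowest 42 mm, cap 28 mm in diameter over the top 13 mm, about 40 g. Stands upright on the bench (work surface, height 0) near the robot; z axis up along the bottle.
- bottle_2_mid (a point): Centre (half-way up) of the second smallest of four loose white plastic sample bottles, round and closed with a blue screw cap: 74 mm tall with cap, body 40 mm in diameter over the lowest 53 mm, cap 33 mm in diameter over the top 16 mm, about 80 g. Stands upright on the bench (work surface, height 0) near the robot; z axis up along the bottle.
- bottle_3_mid (a point): Centre (half-way up) of the second largest of four loose white plastic sample bottles, round and closed with a blue screw cap: 90 mm tall with cap, body 46 mm in diameter over the lowest 65 mm, cap 38 mm in diameter over the top 20 mm, about 130 g. Stands upright on the bench (work surface, height 0) near the robot; z axis up along the bottle.
- bottle_4_mid (a point): Centre (half-way up) of the largest of four loose white plastic sample bottles, round and closed with a blue screw cap: 106 mm tall with cap, body 52 mm in diameter over the lowest 76 mm, cap 43 mm in diameter over the top 23 mm, about 190 g. Stands upright on the bench (work surface, height 0) near the robot; z axis up along the bottle.
- disc_a: The left (+y) end disc of the row of four identical black rubber discs, 64 mm in diameter, 3 mm thick, on the aluminium sampling board (80 x 375 mm, 10 mm thick, fixed flat on the bench, its length across the robot's front, turned a little; the discs are about 90 mm apart). Fixed. Origin at the centre of the disc's underside, 10 mm above the bench, so its top is 13 mm above the bench; y axis along the board towards disc_a, x axis across the board away from the robot.
- disc_b: The second disc from the left of the row of four identical black rubber discs, 64 mm in diameter, 3 mm thick, on the aluminium sampling board (80 x 375 mm, 10 mm thick, fixed flat on the bench, its length across the robot's front, turned a little; the discs are about 90 mm apart). Fixed. Origin at the centre of the disc's underside, 10 mm above the bench, so its top is 13 mm above the bench; y axis along the board towards disc_a, x axis across the board away from the robot.
- disc_c: The third disc from the left of the row of four identical black rubber discs, 64 mm in diameter, 3 mm thick, on the aluminium sampling board (80 x 375 mm, 10 mm thick, fixed flat on the bench, its length across the robot's front, turned a little; the discs are about 90 mm apart). Fixed. Origin at the centre of the disc's underside, 10 mm above the bench, so its top is 13 mm above the bench; y axis along the board towards disc_a, x axis across the board away from the robot.
- disc_d: The right (-y) end disc of the row of four identical black rubber discs, 64 mm in diameter, 3 mm thick, on the aluminium sampling board (80 x 375 mm, 10 mm thick, fixed flat on the bench, its length across the robot's front, turned a little; the discs are about 90 mm apart). Fixed. Origin at the centre of the disc's underside, 10 mm above the bench, so its top is 13 mm above the bench; y axis along the board towards disc_a, x axis across the board away from the robot.
- pump: The small pump, fixed to the bench beyond one end of the board (either end, about 100 mm from the centre of the end disc): black foot 90 x 55 mm, white pump head, black round motor with a steel band, 62 mm tall. Origin under its centre, on the bench. At the board's other end stands a grey flow meter with a round white dial, 46 mm tall, 75 x 55 mm.
- beaker: Empty glass beaker, open at the top, 70 mm tall, 58 mm in diameter at the rim, loose, standing on the bench between the bottles; not to be moved. Origin under its centre, on the bench. A low white crucible (34 mm tall) and a black rubber stopper (28 mm tall) stand in the other gaps between the bottles.
Mind the look-alikes: they are no part of the job. What is shaped like the part that bears bottle_2_mid but orange is not meant.

How it is judged:
By the outcome, as a careful person would: the job done as asked, in the order asked, and still so for the second after the job is handed in, with the robot touching nothing.
It also fails if it takes over 109 s, if anything falls off the work surface, if the arm or the gripper's body presses on something with over 40 N, if the wrist force passes 120 N, or if a joint passes its speed limit or range.

## Working session

There is one attempt and no reset: what is moved stays moved. The work goes in short steps, Python scripts to look and compute and a shell command to move; the robot and the scene stay as the last step left them, time stands still between calls to the robot, and variables do not carry over. Pictures are saved under pics/ and viewed, at most 14 in all, crops included, and the job is handed in when it is done.

```bash
mkdir -p pics; python3 - <<'E'
from bench import monitor, imaging, ctrl
import cv2,numpy as np
np.set_printoptions(precision=4,suppress=True)
for n in("top","side"):
    f=imaging.grab_frame(n); cv2.imwrite(f"pics/{n}0.png",f[:,:,::-1]); print(n,imaging.camera_model(n))
print(monitor.get_state())
E
```

```text
top {'fovy': 50.32852414637769, 'cx': 321.23701250781613, 'cy': 232.9428394702984, 'T': array([[-0.0019,  0.9923, -0.1239,  0.4066],
       [-0.9999, -0.0035, -0.0125,  0.0101],
       [-0.0128,  0.1239,  0.9922,  0.9313],
       [ 0.    ,  0.    ,  0.    ,  1.    ]])}
side {'fovy': 57.0006678033994, 'cx': 322.8690070665568, 'cy': 243.15660135070613, 'T': array([[ 0.6632,  0.5418, -0.5165,  0.1333],
       [-0.7484,  0.4902, -0.4468, -0.3417],
       [ 0.0111,  0.6828,  0.7305,  0.6199],
       [ 0.    ,  0.    ,  0.    ,  1.    ]])}
{'clock': 0.1, 'joint_pos': array([-1.1697,  0.7071, -0.0276,  1.4849,  0.022 ,  0.9509, -0.0755]), 'qd': array([-0.0008, -0.0006, -0.0005, -0.0019, -0.0002,  0.0002,  0.0001]), 'joint_torque': array([  0.0028, -88.4289,   1.2375, -23.6454,   0.0172,   0.005 ,
         0.0001]), 'ee_pos': array([0.2463, 0.5194, 0.3035]), 'eef_rot': array([-0.6899, -3.0647,  0.0015]), 'contact_force': array([-0.2525, -0.4387,  0.5371]), 'wrist_torque': array([0.0373, 0.0407, 0.0103]), 'grip_force': 0.0, 'finger_gap': 0.08523923862271625}
```

View pics/top0.png

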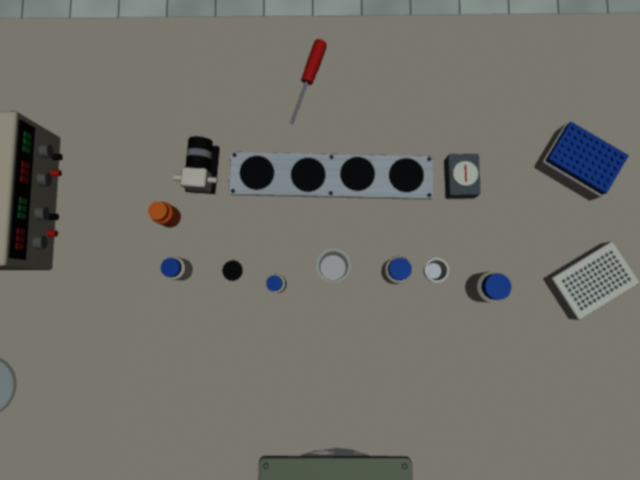

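View pics/side0.png

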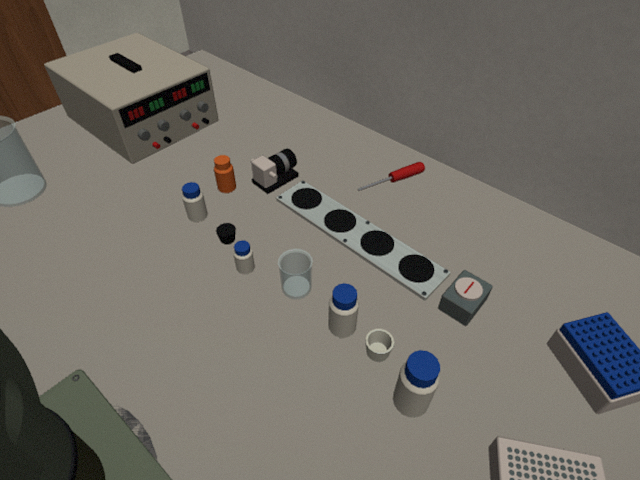

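Blue caps in top view: (172,268) and (276,283), (399,269), (496,287). The look-alikes are the orange bottle (161,212), the stopper (232,270), the crucible (436,270) and the blue rack (585,158). The pump is at (200,165), at the +y end, so bottle 4→a, 3→b, 2→c and 1→d. Next I'll measure, fitting cap silhouettes in both views.

```bash
cat > h.py <<'E'
from bench import monitor, imaging
import cv2,numpy as np
from scipy.optimize import least_squares
np.set_printoptions(precision=4,suppress=True)
M={n:imaging.camera_model(n) for n in("top","side")}
def proj(n,P):
    m=M[n];T=m["T"];p=(np.atleast_2d(P)-T[:3,3])@T[:3,:3]
    f=240/np.tan(np.radians(m["fovy"]/2))
    return np.c_[m["cx"]+f*p[:,0]/-p[:,2], m["cy"]-f*p[:,1]/-p[:,2]]
a=np.linspace(0,2*np.pi,60)
def cyl(xy,r,z0,z1): return np.vstack([np.c_[xy[0]+r*np.cos(a),xy[1]+r*np.sin(a),0*a+z] for z in(z0,z1)])
def hullc(n,P):
    m=cv2.moments(cv2.convexHull(proj(n,P).astype(np.float32)));return np.array([m["m10"]/m["m00"],m["m01"]/m["m00"]]),m["m00"]
def blobs(mask,lo,hi):
    k,_,s,c=cv2.connectedComponentsWithStats(mask.astype(np.uint8))
    return [(c[i],s[i,4]) for i in range(1,k) if lo<s[i,4]<hi]
def blue(f): 
    h=cv2.cvtColor(f,cv2.COLOR_RGB2HSV);return (abs(h[...,0].astype(int)-115)<14)&(h[...,1]>140)
def dark(f): return f.max(2)<38
def near(bl,p): return min(bl,key=lambda b:np.hypot(*(b[0]-p)))
D={1:(.058,.017,.013,.014),2:(.074,.020,.016,.0165),3:(.090,.023,.020,.019),4:(.106,.026,.023,.0215)} # H,rbody,caph,capr
def fit(obs,geo,g):   # obs {cam:centroid}
    r,z0,z1=geo
    return least_squares(lambda x:np.concatenate([hullc(n,cyl(x,r,z0,z1))[0]-c for n,c in obs.items()]),g,diff_step=1e-4)
E
python3 - <<'E'
from h import *
F={n:imaging.grab_frame(n) for n in M}
bp={2:((172,268),(192,189)),1:((276,283),(243,248)),3:((399,269),(344,296)),4:((496,287),(422,368))}
for k,(pt,ps) in bp.items():
    H,rb,ch,cr=D[k]; o={}
    for n,p in(("top",pt),("side",ps)): o[n],ar=near(blobs(blue(F[n]),60,3000),p); print(k,n,o[n],ar,end=' ')
    s=fit(o,(cr,H-ch,H),(.4,0)); print("xy",s.x,"res",s.fun,"areas",[hullc(n,cyl(s.x,cr,H-ch,H))[1] for n in o], "top only",fit({"top":o["top"]},(cr,H-ch,H),(.4,0)).x)
dp=dict(a=((257,172),(307,197)),b=((308,174),(340,220)),c=((358,173),(377,243)),d=((406,174),(416,268)))
X=[]
for k,(pt,ps) in dp.items():
    o={}
    for n,p in(("top",pt),("side",ps)): o[n],ar=near(blobs(dark(F[n]),200,3000),p);print(k,n,o[n],ar,end=' ')
    s=fit(o,(.032,.0105,.013),(.6,0));X.append(s.x);print("xy",s.x,"res",s.fun,"areas",[hullc(n,cyl(s.x,.032,.0105,.013))[1] for n in o],"top only",fit({"top":o["top"]},(.032,.0105,.013),(.6,0)).x)
print(np.linalg.norm(np.diff(X,axis=0),axis=1))
f=F["top"][190:320,140:540];cv2.imwrite("pics/crop1.png",cv2.resize(f[:,:,::-1],None,fx=2,fy=2))
E
```

```text
2 top [170.2481 267.0602] 266 2 side [190.713  189.9028] 216 xy [0.458  0.2777] res [-0.0494 -0.4719 -0.3162  0.5686] areas [351.9826910397969, 268.88728011143394] top only [0.4572 0.2776]
1 top [273.977  282.8851] 174 1 side [241.8944 247.5722] 180 xy [0.4314 0.1026] res [-0.1373 -0.6085 -0.3115  0.6957] areas [222.7114865933545, 235.01034431159496] top only [0.4304 0.1024]
3 top [399.5499 268.6092] 371 3 side [344.2109 296.2539] 512 xy [ 0.4536 -0.1084] res [-0.3255 -0.5578 -0.1244  0.7153] areas [452.83318921597674, 609.0190055929124] top only [ 0.4527 -0.1089]
4 top [496.347  286.1914] 559 4 side [421.9398 368.5071] 980 xy [ 0.424  -0.2621] res [-0.53   -0.5752 -0.0057  0.6896] areas [679.6930650044233, 1122.1344417892396] top only [ 0.4231 -0.2629]
a top [256.4394 172.2999] 817 a side [306.2353 198.0349] 459 xy [0.6354 0.1411] res [-0.0223 -0.3554 -0.2459  0.4555] areas [933.9284861894557, 519.6494471863844] top only [0.6347 0.141 ]
b top [307.6412 174.3455] 825 b side [339.7523 220.414 ] 541 xy [0.6311 0.0465] res [ 0.014  -0.3805 -0.281   0.424 ] areas [937.2335874051787, 599.9821484293789] top only [0.6304 0.0466]
c top [357.0738 173.4208] 827 c side [376.8542 242.5433] 624 xy [ 0.6323 -0.0442] res [-0.088  -0.3474 -0.1687  0.4581] areas [940.426180783892, 687.59494834207] top only [ 0.6317 -0.0444]
d top [405.8738 174.7067] 832 d side [415.9605 267.9646] 734 xy [ 0.6294 -0.1338] res [-0.0705 -0.3262 -0.1603  0.3922] areas [946.5348146902397, 798.6485827462748] top only [ 0.6288 -0.1339]
[0.0946 0.0908 0.0896]
```

View pics/crop1.png

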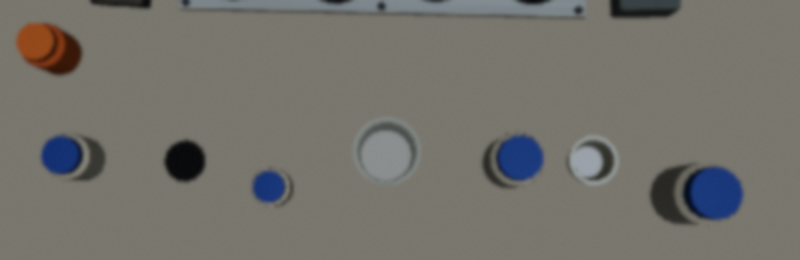

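The crop agrees with the choice: four blue caps with increasing diameter at crop (270,187) B1, (62,155) B2, (520,158) B3 and (713,193) B4. The orange one is at (40,42). The cap areas confirm the sizes. B4 goes first: swing out with the fingers closing along x.

```bash
python3 -m crank '[[0,0,-1.13,200,-380,0,1],[0,0,-1.13,200,-380,0,1],[0,0,-1.13,200,-380,0,1],[0,0,-1.13,200,-380,0,1],[0,0,-1.13,200,-380,0,1],[0,0,-1.13,200,-380,0,1],[0,0,-1.13,200,-380,0,1],[0,0,-1.13,200,-380,0,1],[0,0,-1.13,200,-380,0,1],[0,0,-1.13,200,-380,0,1]]'
```

```text
clock: 1.03
ee_pos: [0.4409, 0.1491, 0.3039]
eef_rot: [-2.233, -2.21, 0.0]
contact_force: [1.9, 0.8, -0.6]
finger_gap: 0.0855
grip_force: 0.0
```

```bash
python3 -m crank '[[0,0,0,-20,-404,-90,1],[0,0,0,-20,-404,-90,1],[0,0,0,-20,-404,-90,1],[0,0,0,-20,-404,-90,1],[0,0,0,-20,-404,-90,1],[0,0,0,-20,-404,-90,1],[0,0,0,-20,-404,-90,1],[0,0,0,-20,-404,-90,1],[0,0,0,-20,-404,-90,1],[0,0,0,-20,-404,-90,1]]'; python3 -m crank '[[0,0,0,0,0,0,1],[0,0,0,0,0,0,1],[0,0,0,0,0,0,1]]'; python3 -c "
from bench import monitor;print(monitor.get_state()['joint_pos'])"
```

```text
clock: 1.87
ee_pos: [0.4197, -0.2556, 0.2133]
eef_rot: [-2.224, -2.218, 0.0]
contact_force: [0.8, 0.7, 0.6]
finger_gap: 0.0854
grip_force: 0.0
clock: 2.12
ee_pos: [0.4205, -0.2527, 0.2138]
eef_rot: [-2.223, -2.219, -0.0]
contact_force: [0.3, 0.2, 0.8]
finger_gap: 0.0851
grip_force: 0.0
[ 0.438864    0.72926629  0.06660779  1.89832331 -0.09069483  0.51738633
  0.5656464 ]
```

```bash
python3 -m crank '[[0,0,0,4,-10,0,1],[0,0,0,4,-10,-20,1],[0,0,0,4,-10,-40,1],[0,0,0,4,-10,-60,1],[0,0,0,4,-10,-75,1],[0,0,0,4,-10,-88,1],[0,0,0,4,-10,-97,1],[0,0,0,4,-10,-99,1],[0,0,0,4,-10,-99,1],[0,0,0,4,-10,-99,1]]'; python3 -c "
from h import *
f=imaging.grab_frame('side');cv2.imwrite('pics/s1.png',f[200:480,250:600,::-1])"
```

```text
clock: 2.95
ee_pos: [0.4248, -0.2629, 0.1155]
eef_rot: [2.223, 2.219, 0.0]
contact_force: [-0.2, -0.3, -1.2]
finger_gap: 0.0855
grip_force: 0.0
```

View pics/s1.png

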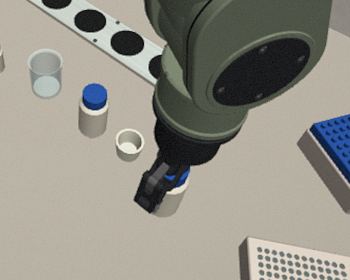

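Fingers straddle bottle 4's body (crop 170,195), with the cap below the gripper body. Next: close and lift a little.

```bash
python3 -m crank '[[0,0,0,0,0,0,0],[0,0,0,0,0,0,0],[0,0,0,0,0,0,0],[0,0,0,0,0,0,0],[0,0,0,0,0,0,0],[0,0,0,0,0,0,0],[0,0,0,0,0,0,0],[0,0,0,0,0,0,0],[0,0,0,0,0,0,0],[0,0,0,0,0,0,0]]'; python3 -m crank '[[0,0,0,0,0,5,0],[0,0,0,0,0,15,0],[0,0,0,0,0,30,0],[0,0,0,0,0,50,0],[0,0,0,0,0,70,0],[0,0,0,0,0,90,0],[0,0,0,0,0,105,0],[0,0,0,0,0,115,0],[0,0,0,0,0,120,0],[0,0,0,0,0,120,0]]'; python3 -c "
from bench import monitor;print(monitor.get_state()['ee_pos'])"
```

```text
clock: 3.83
ee_pos: [0.4245, -0.2633, 0.1155]
eef_rot: [2.223, 2.219, 0.0]
contact_force: [-2.4, 1.1, 14.3]
finger_gap: 0.0505
grip_force: 59.5
clock: 4.67
ee_pos: [0.4246, -0.2633, 0.236]
eef_rot: [2.223, 2.218, 0.001]
contact_force: [0.9, 0.2, -2.2]
finger_gap: 0.0506
grip_force: 62.4
[ 0.42455249 -0.26325607  0.23603619]
```

```bash
python3 -m crank '[[0,0,0,5,10,0,0],[0,0,0,15,30,0,0],[0,0,0,30,55,0,0],[0,0,0,45,85,0,0],[0,0,0,60,115,0,0],[0,0,0,75,145,0,0],[0,0,0,90,175,0,0],[0,0,0,105,205,0,0],[0,0,0,120,232,0,0],[0,0,0,135,260,0,0]]'; python3 -m crank '[[0,0,0,14,27,0,0],[0,0,0,28,54,0,0],[0,0,0,42,80,0,0],[0,0,0,54,103,0,0],[0,0,0,64,122,0,0],[0,0,0,72,136,0,0],[0,0,0,76,143,0,0],[0,0,0,76,143,0,0],[0,0,0,76,143,0,0],[0,0,0,76,143,0,0]]'; python3 -c "
from h import *
f=imaging.grab_frame('side');cv2.imwrite('pics/s2.png',f[60:360,180:520,::-1])
print(monitor.get_state()['ee_pos'])"
```

```text
clock: 5.5
ee_pos: [0.5596, -0.0007, 0.2341]
eef_rot: [-2.222, -2.219, 0.002]
contact_force: [-0.0, -1.5, -2.6]
finger_gap: 0.0507
grip_force: 62.4
clock: 6.33
ee_pos: [0.6351, 0.1387, 0.2347]
eef_rot: [2.225, 2.218, -0.001]
contact_force: [0.2, 0.5, -1.7]
finger_gap: 0.0506
grip_force: 62.4
[0.6351 0.1387 0.2349]
```

View pics/s2.png

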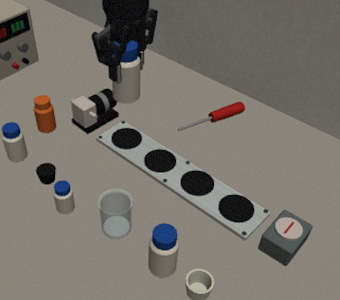

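Bottle 4 hangs upright above disc a (crop 126,80). Now lower it.

```bash
python3 -m crank '[[0,0,0,0,1.5,-15,0],[0,0,0,0,1.5,-35,0],[0,0,0,0,1.5,-55,0],[0,0,0,0,1.5,-75,0],[0,0,0,0,1.5,-88,0],[0,0,0,0,1.5,-96,0],[0,0,0,0,1.5,-101,0],[0,0,0,0,1.5,-103,0],[0,0,0,0,1.5,-105,0],[0,0,0,0,1.5,-105,0]]';  python3 -m crank '[[0,0,0,0,0,-0.5,0],[0,0,0,0,0,-1,0],[0,0,0,0,0,-1,0]]'
```

```text
clock: 7.22
ee_pos: [0.6356, 0.1413, 0.1303]
eef_rot: [2.223, 2.219, 0.001]
contact_force: [-0.8, 0.5, -2.3]
finger_gap: 0.0506
grip_force: 62.5
clock: 7.47
ee_pos: [0.6355, 0.1413, 0.1291]
eef_rot: [2.224, 2.219, 0.0]
contact_force: [-0.0, -0.4, -2.2]
finger_gap: 0.0505
grip_force: 62.5
```

```bash
python3 -m crank '[[0,0,0,0,0,-0.5,0],[0,0,0,0,0,-1,0],[0,0,0,0,0,-1,0]]';python3 -m crank '[[0,0,0,0,0,-0.5,0],[0,0,0,0,0,-1,0],[0,0,0,0,0,-1,0]]'
```

```text
clock: 7.72
ee_pos: [0.6355, 0.1414, 0.1287]
eef_rot: [2.224, 2.219, 0.001]
contact_force: [-3.7, -0.8, 10.0]
finger_gap: 0.0505
grip_force: 63.6
clock: 7.97
ee_pos: [0.6355, 0.1414, 0.1286]
eef_rot: [2.224, 2.219, 0.001]
contact_force: [-10.3, -1.4, 24.1]
finger_gap: 0.0505
grip_force: 65.0
```

Contact made. Back up 1 mm, open, and rise.

```bash
python3 -m crank '[[0,0,0,0,0,1,0],[0,0,0,0,0,1,0],[0,0,0,0,0,1,0.7],[0,0,0,0,0,1,1],[0,0,0,0,0,1,1],[0,0,0,0,0,1,1],[0,0,0,0,0,1,1],[0,0,0,0,0,1,1]]';python3 -m crank '[[0,0,0,0,0,5,1],[0,0,0,0,0,15,1],[0,0,0,0,0,35,1],[0,0,0,0,0,60,1],[0,0,0,0,0,90,1],[0,0,0,0,0,120,1],[0,0,0,0,0,120,1]]'
python3 -m crank '[[0,0,0,-180,-245,-38,1],[0,0,0,-180,-245,-38,1],[0,0,0,-180,-245,-38,1],[0,0,0,-180,-245,-38,1],[0,0,0,-180,-245,-38,1],[0,0,0,-180,-245,-38,1],[0,0,0,-180,-245,-38,1],[0,0,0,-180,-245,-38,1],[0,0,0,-180,-245,-38,1],[0,0,0,-180,-245,-38,1]]'
python3 - <<'E'
from h import *
F={n:imaging.grab_frame(n) for n in M}
cv2.imwrite('pics/t3.png',F['top'][120:320,150:530,::-1])
H,rb,ch,cr=D[4]
o={n:near(blobs(blue(F[n]),60,3000),proj(n,(.6354,.1411,.11))[0]) for n in M}
print(o,fit({n:c[0] for n,c in o.items()},(cr,H-ch+.013,H+.013),(.63,.14)).x, fit({"top":o["top"][0]},(cr,H-ch+.013,H+.013),(.63,.14)).x, monitor.get_state()['ee_pos'])
E
```

```text
clock: 8.63
ee_pos: [0.6354, 0.1413, 0.1278]
eef_rot: [-2.224, -2.219, 0.0]
contact_force: [0.3, -0.7, -0.1]
finger_gap: 0.0856
grip_force: 0.0
clock: 9.22
ee_pos: [0.6369, 0.1414, 0.2545]
eef_rot: [2.221, 2.216, 0.011]
contact_force: [0.5, 0.4, 1.3]
finger_gap: 0.0854
grip_force: 0.0
clock: 10.05
ee_pos: [0.4555, -0.1043, 0.2105]
eef_rot: [2.225, 2.217, 0.001]
contact_force: [2.1, -0.2, -0.1]
finger_gap: 0.0852
grip_force: 0.0
{'top': (array([247.0393, 157.2534]), np.int32(509)), 'side': (array([303.2823, 159.5556]), np.int32(333))} [0.6356 0.1442] [0.6362 0.1432] [ 0.4561 -0.103   0.2103]
```

View pics/t3.png

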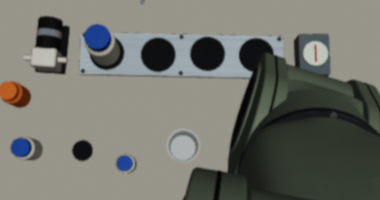

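Bottle 4 stands on disc a (cap at crop 98,38). Now bottle 3.

```bash
python3 -m crank '[[0,0,0,-2.5,-5.5,0,1],[0,0,0,-2.5,-5.5,-15,1],[0,0,0,-2.5,-5.5,-35,1],[0,0,0,-2.5,-5.5,-55,1],[0,0,0,-2.5,-5.5,-75,1],[0,0,0,-2.5,-5.5,-92,1],[0,0,0,-2.5,-5.5,-102,1],[0,0,0,-2.5,-5.5,-107,1],[0,0,0,-2.5,-5.5,-107,1],[0,0,0,-2.5,-5.5,-107,1]]'; python3 -m crank '[[0,0,0,0,0,0,0],[0,0,0,0,0,0,0],[0,0,0,0,0,0,0],[0,0,0,0,0,0,0],[0,0,0,0,0,0,0],[0,0,0,0,0,0,0],[0,0,0,0,0,0,0],[0,0,0,0,0,0,0],[0,0,0,0,0,0,0],[0,0,0,0,0,0,0]]'; python3 -m crank '[[0,0,0,0,0,5,0],[0,0,0,0,0,15,0],[0,0,0,0,0,30,0],[0,0,0,0,0,50,0],[0,0,0,0,0,70,0],[0,0,0,0,0,90,0],[0,0,0,0,0,105,0],[0,0,0,0,0,115,0],[0,0,0,0,0,120,0],[0,0,0,0,0,120,0]]'; python3 -c "
from bench import monitor;print(monitor.get_state()['ee_pos'])"
```

```text
clock: 10.98
ee_pos: [0.4531, -0.1092, 0.1034]
eef_rot: [2.223, 2.219, 0.0]
contact_force: [0.5, -0.3, 0.2]
finger_gap: 0.0855
grip_force: 0.0
clock: 11.82
ee_pos: [0.4531, -0.1092, 0.1036]
eef_rot: [2.223, 2.219, 0.001]
contact_force: [-1.8, 0.7, 14.8]
finger_gap: 0.0443
grip_force: 59.4
clock: 12.65
ee_pos: [0.4531, -0.1092, 0.2241]
eef_rot: [2.223, 2.218, 0.001]
contact_force: [-0.5, -0.5, -1.3]
finger_gap: 0.0443
grip_force: 61.3
[ 0.45308779 -0.10916844  0.22405315]
```

```bash
python3 -m crank '[[0,0,0,10,9,0,0],[0,0,0,30,26,0,0],[0,0,0,53,46,0,0],[0,0,0,76,66,0,0],[0,0,0,99,86,0,0],[0,0,0,122,106,0,0],[0,0,0,144,125,0,0],[0,0,0,162,141,0,0],[0,0,0,174,151,0,0],[0,0,0,178,154.5,0,0]]';  python3 -m crank '[[0,0,0,0,0,-10,0],[0,0,0,0,0,-30,0],[0,0,0,0,0,-50,0],[0,0,0,0,0,-70,0],[0,0,0,0,0,-86,0],[0,0,0,0,0,-96,0],[0,0,0,0,0,-101,0],[0,0,0,0,0,-103,0],[0,0,0,0,0,-104,0],[0,0,0,0,0,-104,0]]'; python3 -m crank '[[0,0,0,0,0,0,0],[0,0,0,0,0,0,0]]'
```

```text
clock: 13.48
ee_pos: [0.6317, 0.0474, 0.2216]
eef_rot: [-2.22, -2.221, 0.0]
contact_force: [0.0, -0.3, -0.9]
finger_gap: 0.0444
grip_force: 61.4
clock: 14.32
ee_pos: [0.631, 0.0452, 0.1194]
eef_rot: [2.224, 2.219, 0.001]
contact_force: [0.6, -0.0, -0.9]
finger_gap: 0.0445
grip_force: 61.4
clock: 14.48
ee_pos: [0.6311, 0.0453, 0.1195]
eef_rot: [2.223, 2.219, 0.001]
contact_force: [0.3, 0.1, -1.7]
finger_gap: 0.0444
grip_force: 61.4
```

```bash
python3 -m crank '[[0,0,0,0,0,-1,0],[0,0,0,0,0,-2,0],[0,0,0,0,0,-2.5,0],[0,0,0,0,0,-3,0],[0,0,0,0,0,-3,0],[0,0,0,0,0,-3,0]]'
```

```text
clock: 14.98
ee_pos: [0.631, 0.0454, 0.1166]
eef_rot: [2.224, 2.219, 0.0]
contact_force: [-4.7, -0.3, 13.2]
finger_gap: 0.0446
grip_force: 63.0
```

```bash
python3 -m crank '[[0,0,0,0,0,0.6,0],[0,0,0,0,0,0.6,0.7],[0,0,0,0,0,0.6,1],[0,0,0,0,0,0.6,1],[0,0,0,0,0,0.6,1],[0,0,0,0,0,0.6,1],[0,0,0,0,0,0.6,1]]';python3 -m crank '[[0,0,0,0,0,5,1],[0,0,0,0,0,15,1],[0,0,0,0,0,35,1],[0,0,0,0,0,60,1],[0,0,0,0,0,90,1],[0,0,0,0,0,105,1],[0,0,0,0,0,105,1]]'
python3 -m crank '[[0,0,0,-173,232,-20,1],[0,0,0,-173,232,-20,1],[0,0,0,-173,232,-20,1],[0,0,0,-173,232,-20,1],[0,0,0,-173,232,-20,1],[0,0,0,-173,232,-20,1],[0,0,0,-173,232,-20,1],[0,0,0,-173,232,-20,1],[0,0,0,-173,232,-20,1],[0,0,0,-173,232,-20,1]]'
python3 - <<'E'
from h import *
F={n:imaging.grab_frame(n) for n in M}
cv2.imwrite('pics/t4.png',np.vstack([F['top'][110:310,150:530],F['side'][100:400,150:530]])[:,:,::-1])
for k,x in((4,(.6354,.1411)),(3,(.6311,.0465))):
    H,rb,ch,cr=D[k]
    o={n:near(blobs(blue(F[n]),60,3000),proj(n,(*x,H))[0]) for n in M}
    print(k,o,[fit({n:o[n][0] for n in s},(cr,H-ch+.013,H+.013),x).x for s in(("top","side"),("top",),("side",))])
print(monitor.get_state()['ee_pos'])
E
```

```text
clock: 15.57
ee_pos: [0.6309, 0.0453, 0.1164]
eef_rot: [-2.224, -2.219, 0.0]
contact_force: [1.7, 0.1, -0.2]
finger_gap: 0.0858
grip_force: 0.0
clock: 16.15
ee_pos: [0.6319, 0.0453, 0.2259]
eef_rot: [2.221, 2.217, 0.007]
contact_force: [-1.4, -0.3, -0.2]
finger_gap: 0.0855
grip_force: 0.0
clock: 16.98
ee_pos: [0.4583, 0.2769, 0.2017]
eef_rot: [2.223, 2.219, 0.0]
contact_force: [0.7, -1.0, 0.4]
finger_gap: 0.085
grip_force: 0.0
4 {'top': (array([247.0117, 157.2734]), np.int32(512)), 'side': (array([304.8116, 159.3015]), np.int32(398))} [array([0.6366, 0.1434]), array([0.6362, 0.1432]), array([0.6379, 0.1443])]
3 {'top': (array([306.0355, 161.5847]), np.int32(366)), 'side': (array([341.9873, 187.9395]), np.int32(314))} [array([0.6328, 0.0463]), array([0.6322, 0.046 ]), array([0.6342, 0.0471])]
[0.4587 0.2763 0.2017]
```

View pics/t4.png

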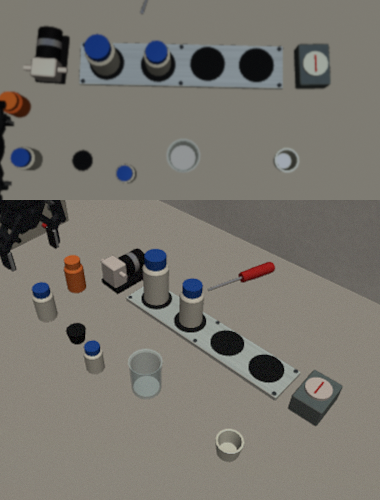

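Both stand upright, centred on discs a and b (side crop 156,280 and 191,305). Now bottle 2.

```bash
python3 -m crank '[[0,0,0,-0.5,1.5,-15,1],[0,0,0,-0.5,1.5,-35,1],[0,0,0,-0.5,1.5,-55,1],[0,0,0,-0.5,1.5,-75,1],[0,0,0,-0.5,1.5,-92,1],[0,0,0,-0.5,1.5,-102,1],[0,0,0,-0.5,1.5,-107,1],[0,0,0,-0.5,1.5,-110,1],[0,0,0,-0.5,1.5,-110,1],[0,0,0,-0.5,1.5,-110,1]]'; python3 -m crank '[[0,0,0,0,0,0,0],[0,0,0,0,0,0,0],[0,0,0,0,0,0,0],[0,0,0,0,0,0,0],[0,0,0,0,0,0,0],[0,0,0,0,0,0,0],[0,0,0,0,0,0,0],[0,0,0,0,0,0,0],[0,0,0,0,0,0,0],[0,0,0,0,0,0,0]]'; python3 -m crank '[[0,0,0,0,0,5,0],[0,0,0,0,0,15,0],[0,0,0,0,0,30,0],[0,0,0,0,0,50,0],[0,0,0,0,0,75,0],[0,0,0,0,0,100,0],[0,0,0,0,0,125,0],[0,0,0,0,0,140,0],[0,0,0,0,0,150,0],[0,0,0,0,0,150,0]]'; python3 -c "
from bench import monitor;print(monitor.get_state()['ee_pos'])"
```

```text
clock: 17.92
ee_pos: [0.4577, 0.2788, 0.0921]
eef_rot: [2.224, 2.219, 0.001]
contact_force: [0.2, 0.0, -0.6]
finger_gap: 0.0852
grip_force: 0.0
clock: 18.75
ee_pos: [0.4575, 0.2789, 0.092]
eef_rot: [-2.224, -2.219, -0.001]
contact_force: [-1.4, -0.2, 9.0]
finger_gap: 0.0386
grip_force: 59.6
clock: 19.58
ee_pos: [0.4578, 0.279, 0.244]
eef_rot: [2.223, 2.219, 0.005]
contact_force: [0.4, -0.0, 0.2]
finger_gap: 0.039
grip_force: 60.2
[0.45779085 0.27901273 0.24404457]
```

```bash
python3 -m crank '[[0,0,0,5,-10,0,0],[0,0,0,16,-30,0,0],[0,0,0,30,-55,0,0],[0,0,0,46,-85,0,0],[0,0,0,62,-115,0,0],[0,0,0,79,-145,0,0],[0,0,0,95,-175,0,0],[0,0,0,111,-205,0,0],[0,0,0,127,-234,0,0],[0,0,0,141,-260,0,0]]'; python3 -m crank '[[0,0,0,13,-24,0,0],[0,0,0,23,-43,0,0],[0,0,0,30,-56,0,0],[0,0,0,33.5,-62,0,0],[0,0,0,33.5,-62,-10,0],[0,0,0,33.5,-62,-30,0],[0,0,0,33.5,-62,-50,0],[0,0,0,33.5,-62,-75,0],[0,0,0,33.5,-62,-100,0],[0,0,0,33.5,-62,-115,0]]';  python3 -m crank '[[0,0,0,0,0,-10,0],[0,0,0,0,0,-16,0],[0,0,0,0,0,-19,0],[0,0,0,0,0,-20,0],[0,0,0,0,0,-20,0],[0,0,0,0,0,-20,0]]'
```

```text
clock: 20.42
ee_pos: [0.5988, 0.0156, 0.2407]
eef_rot: [-2.225, -2.217, 0.002]
contact_force: [-0.0, -0.4, -0.3]
finger_gap: 0.0387
grip_force: 60.2
clock: 21.25
ee_pos: [0.6304, -0.0418, 0.1231]
eef_rot: [-2.22, -2.218, 0.003]
contact_force: [-0.4, 0.1, -1.1]
finger_gap: 0.0383
grip_force: 60.3
clock: 21.75
ee_pos: [0.6322, -0.0431, 0.1072]
eef_rot: [2.223, 2.219, 0.001]
contact_force: [-0.6, 0.1, -0.9]
finger_gap: 0.0387
grip_force: 60.3
```

Expected touch is at about 0.105.

```bash
python3 -m crank '[[0,0,0,0,0,-1,0],[0,0,0,0,0,-2,0],[0,0,0,0,0,-2.3,0],[0,0,0,0,0,-2.6,0],[0,0,0,0,0,-2.6,0],[0,0,0,0,0,-2.6,0]]'
```

```text
clock: 22.25
ee_pos: [0.6321, -0.0432, 0.1049]
eef_rot: [2.223, 2.219, 0.001]
contact_force: [-4.9, 1.0, 16.5]
finger_gap: 0.0385
grip_force: 62.1
```

```bash
python3 -m crank '[[0,0,0,0,0,0.6,0],[0,0,0,0,0,0.6,0.7],[0,0,0,0,0,0.6,1],[0,0,0,0,0,0.6,1],[0,0,0,0,0,0.6,1],[0,0,0,0,0,0.6,1],[0,0,0,0,0,0.6,1]]';python3 -m crank '[[0,0,0,0,0,5,1],[0,0,0,0,0,15,1],[0,0,0,0,0,35,1],[0,0,0,0,0,60,1],[0,0,0,0,0,90,1],[0,0,0,0,0,105,1],[0,0,0,0,0,105,1]]'
python3 -m crank '[[0,0,0,-201,146,-20,1],[0,0,0,-201,146,-20,1],[0,0,0,-201,146,-20,1],[0,0,0,-201,146,-20,1],[0,0,0,-201,146,-20,1],[0,0,0,-201,146,-20,1],[0,0,0,-201,146,-20,1],[0,0,0,-201,146,-20,1],[0,0,0,-201,146,-20,1],[0,0,0,-201,146,-20,1]]'
python3 - <<'E'
from h import *
F={n:imaging.grab_frame(n) for n in M}
cv2.imwrite('pics/t5.png',np.vstack([F['top'][110:310,150:530],F['side'][100:400,150:530]])[:,:,::-1])
for k,x in((2,(.6323,-.0442)),):
    H,rb,ch,cr=D[k]
    o={n:near(blobs(blue(F[n]),60,3000),proj(n,(*x,H))[0]) for n in M}
    print(k,o,[fit({n:o[n][0] for n in s},(cr,H-ch+.013,H+.013),x).x for s in(("top","side"),("top",),("side",))])
print(monitor.get_state()['ee_pos'])
E
```

```text
clock: 22.83
ee_pos: [0.6319, -0.0432, 0.1044]
eef_rot: [-2.224, -2.219, 0.0]
contact_force: [0.4, 0.4, 0.2]
finger_gap: 0.0856
grip_force: 0.0
clock: 23.42
ee_pos: [0.633, -0.0434, 0.2139]
eef_rot: [2.221, 2.216, 0.006]
contact_force: [0.2, 0.5, 1.0]
finger_gap: 0.0852
grip_force: 0.0
clock: 24.25
ee_pos: [0.4317, 0.1022, 0.1896]
eef_rot: [2.224, 2.218, 0.001]
contact_force: [-0.1, -0.3, 0.2]
finger_gap: 0.0857
grip_force: 0.0
2 {'top': (array([359.9685, 163.1102]), np.int32(254)), 'side': (array([381.5278, 216.2421]), np.int32(252))} [array([ 0.6336, -0.0453]), array([ 0.6329, -0.0455]), array([ 0.6349, -0.0447])]
[0.4315 0.1022 0.1895]
```

View pics/t5.png

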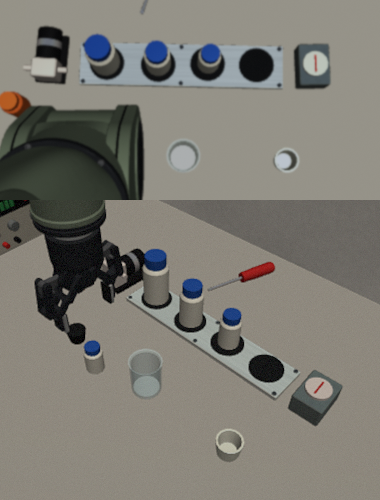

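Bottle 2 stands centred on disc c (side crop 229,330). Bottle 1 is at (94,357), below the gripper.

```bash
python3 -m crank '[[0,0,0,0,0.5,-15,1],[0,0,0,0,0.5,-35,1],[0,0,0,0,0.5,-55,1],[0,0,0,0,0.5,-75,1],[0,0,0,0,0.5,-92,1],[0,0,0,0,0.5,-102,1],[0,0,0,0,0.5,-107,1],[0,0,0,0,0.5,-108.5,1],[0,0,0,0,0.5,-108.5,1],[0,0,0,0,0.5,-108.5,1]]'; python3 -m crank '[[0,0,0,0,0,0,0],[0,0,0,0,0,0,0],[0,0,0,0,0,0,0],[0,0,0,0,0,0,0],[0,0,0,0,0,0,0],[0,0,0,0,0,0,0],[0,0,0,0,0,0,0],[0,0,0,0,0,0,0],[0,0,0,0,0,0,0],[0,0,0,0,0,0,0]]'; python3 -m crank '[[0,0,0,0,0,5,0],[0,0,0,0,0,15,0],[0,0,0,0,0,30,0],[0,0,0,0,0,50,0],[0,0,0,0,0,75,0],[0,0,0,0,0,100,0],[0,0,0,0,0,125,0],[0,0,0,0,0,140,0],[0,0,0,0,0,150,0],[0,0,0,0,0,150,0]]'; python3 -c "
from bench import monitor;print(monitor.get_state()['ee_pos'])"
```

```text
clock: 25.18
ee_pos: [0.4312, 0.1033, 0.0816]
eef_rot: [2.223, 2.219, 0.001]
contact_force: [0.1, -0.6, 0.7]
finger_gap: 0.0856
grip_force: 0.0
clock: 26.02
ee_pos: [0.431, 0.1034, 0.0814]
eef_rot: [2.224, 2.219, 0.001]
contact_force: [-0.4, -0.0, 11.9]
finger_gap: 0.0325
grip_force: 58.6
clock: 26.85
ee_pos: [0.4311, 0.1035, 0.2333]
eef_rot: [2.223, 2.218, 0.004]
contact_force: [0.4, 0.3, -2.0]
finger_gap: 0.0326
grip_force: 59.5
[0.43113852 0.10345508 0.2332976 ]
```

```bash
python3 -m crank '[[0,0,0,7,-8,0,0],[0,0,0,21,-25,0,0],[0,0,0,40,-48,0,0],[0,0,0,60,-72,0,0],[0,0,0,80,-96,0,0],[0,0,0,100,-120,0,0],[0,0,0,120,-144,0,0],[0,0,0,140,-167,0,0],[0,0,0,160,-191,0,0],[0,0,0,178,-212,0,0]]'; python3 -m crank '[[0,0,0,10,-12,0,0],[0,0,0,17,-20,0,0],[0,0,0,20,-24,0,0],[0,0,0,20,-24.5,0,0],[0,0,0,20,-24.5,-10,0],[0,0,0,20,-24.5,-30,0],[0,0,0,20,-24.5,-50,0],[0,0,0,20,-24.5,-75,0],[0,0,0,20,-24.5,-100,0],[0,0,0,20,-24.5,-115,0]]';  python3 -m crank '[[0,0,0,0,0,-10,0],[0,0,0,0,0,-16,0],[0,0,0,0,0,-19,0],[0,0,0,0,0,-20,0],[0,0,0,0,0,-20,0],[0,0,0,0,0,-20,0]]'
```

```text
clock: 27.68
ee_pos: [0.6095, -0.1115, 0.2301]
eef_rot: [-2.224, -2.217, 0.002]
contact_force: [0.5, 0.9, -0.5]
finger_gap: 0.0324
grip_force: 59.5
clock: 28.52
ee_pos: [0.6276, -0.1321, 0.1129]
eef_rot: [-2.221, -2.218, 0.002]
contact_force: [-0.6, 0.4, -0.6]
finger_gap: 0.0326
grip_force: 59.5
clock: 29.02
ee_pos: [0.6292, -0.1332, 0.0967]
eef_rot: [2.223, 2.219, 0.001]
contact_force: [0.0, -0.0, -0.3]
finger_gap: 0.032
grip_force: 59.5
```

```bash
python3 -m crank '[[0,0,0,0,0,-1,0],[0,0,0,0,0,-2,0],[0,0,0,0,0,-2.3,0],[0,0,0,0,0,-2.6,0],[0,0,0,0,0,-2.6,0],[0,0,0,0,0,-2.6,0]]'
```

```text
clock: 29.52
ee_pos: [0.6291, -0.1332, 0.0944]
eef_rot: [2.223, 2.219, 0.001]
contact_force: [-4.8, 0.8, 15.7]
finger_gap: 0.0323
grip_force: 61.3
```

Seated. Release, rise, back off and check.

```bash
python3 -m crank '[[0,0,0,0,0,0.6,0],[0,0,0,0,0,0.6,0.7],[0,0,0,0,0,0.6,1],[0,0,0,0,0,0.6,1],[0,0,0,0,0,0.6,1],[0,0,0,0,0,0.6,1],[0,0,0,0,0,0.6,1]]';python3 -m crank '[[0,0,0,0,0,5,1],[0,0,0,0,0,15,1],[0,0,0,0,0,35,1],[0,0,0,0,0,60,1],[0,0,0,0,0,90,1],[0,0,0,0,0,120,1],[0,0,0,0,0,140,1],[0,0,0,0,0,150,1]]'
python3 -m crank '[[0,0,0,-180,-100,0,1],[0,0,0,-180,-100,0,1],[0,0,0,-180,-100,0,1],[0,0,0,-180,-100,0,1],[0,0,0,-180,-100,0,1],[0,0,0,-180,-100,0,1],[0,0,0,-180,-100,0,1],[0,0,0,-180,-100,0,1]]'
python3 - <<'E'
from h import *
F={n:imaging.grab_frame(n) for n in M}
cv2.imwrite('pics/t6.png',np.vstack([F['top'][110:310,150:530],F['side'][100:400,150:530]])[:,:,::-1])
for k,x in((4,(.6354,.1411)),(3,(.6311,.0465)),(2,(.6323,-.0442)),(1,(.6294,-.1338))):
    H,rb,ch,cr=D[k]
    o={n:near(blobs(blue(F[n]),60,3000),proj(n,(*x,H))[0]) for n in M}
    print(k,x,[fit({n:o[n][0] for n in s},(cr,H-ch+.013,H+.013),x).x for s in(("top","side"),("top",))])
print(monitor.get_state()['ee_pos'])
E
```

```text
clock: 30.1
ee_pos: [0.6289, -0.1332, 0.0939]
eef_rot: [-2.224, -2.219, 0.0]
contact_force: [-0.8, -0.4, 0.3]
finger_gap: 0.0856
grip_force: 0.0
clock: 30.77
ee_pos: [0.6294, -0.1334, 0.2478]
eef_rot: [2.221, 2.217, 0.003]
contact_force: [1.1, -0.5, 0.3]
finger_gap: 0.0851
grip_force: 0.0
clock: 31.43
ee_pos: [0.4494, -0.2329, 0.2442]
eef_rot: [2.223, 2.219, 0.001]
contact_force: [1.3, 0.5, 0.0]
finger_gap: 0.0851
grip_force: 0.0
4 (0.6354, 0.1411) [array([0.6366, 0.1434]), array([0.6361, 0.1432])]
3 (0.6311, 0.0465) [array([0.6328, 0.0463]), array([0.6322, 0.046 ])]
2 (0.6323, -0.0442) [array([ 0.6336, -0.0453]), array([ 0.633 , -0.0455])]
1 (0.6294, -0.1338) [array([ 0.6296, -0.0916]), array([ 0.6305, -0.1351])]
[ 0.4497 -0.2325  0.2439]
```

View pics/t6.png

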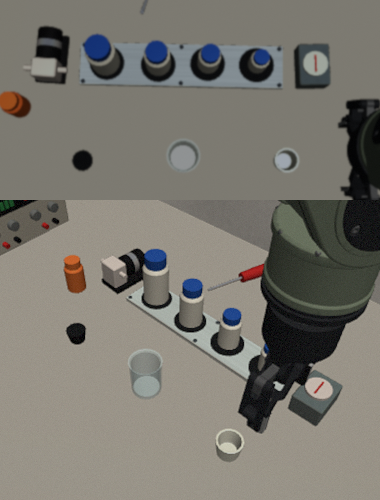

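All four stand upright within about 2 mm of their disc centres, in order. The beaker hasn't moved and the arm is clear. (Bottle 1's two-camera reading is off only because the gripper hides it in the side view; the top view is good.)

```bash
python3 -c "
from bench import ctrl;print(ctrl.finish_job())"
```

```text
the job is handed in; nothing more can be done
None
```

The job is handed in at about 31 s of the 109 s allowed: bottles 4, 3, 2 and 1 stand upright on discs a, b, c and d, largest nearest the pump, each within about 2–3 mm of its disc's centre by the cameras, and the beaker was not moved.

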